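# Unclamp the catch-ball tray and hold it level over the cabinet door

## Task

Throw the red-handled toggle clamp fully open to release the blue tray from its nest, then pick the tray up by its black handle and carry it, kept level so that the two loose steel balls stay in their pockets, to the white cabinet door. Finish while holding it there: level and still over the middle of the door's window, about 10 cm above the pane, never resting on the door, because the pane scratches. Do not push the rivet bin, the pliers or the electric screwdriver about.

Things in the scene. Friction and masses are not known exactly. Their poses are not given: they have to be found in the camera images.
- fixture: aluminium loading nest fixed to the bench: plate 315 x 130 mm, 12 mm thick. Origin: underside, below the middle of the nest; x points from the clamp end to the tray's far end (plate from x = -200 to +115 mm), y across, z up. 7 mm high steel locators stand round the tray with 2 mm play. At its -x end stands a steel vertical-handle toggle clamp; all its parts swing in this frame's x-z plane.
- clamp_pivot (a point): pivot of the clamp bar, at x = -155, y = 0, z = 46 mm in the fixture, axes as the fixture's. Closed, the bar lies level along +x and a springy rubber-tipped spindle 70 mm from the pivot holds the -x end of the tray down.
- clamp_bar (a joint): angle of the clamp bar, rad: 0 clamped (level), growing as the bar rises off the tray, 1.40 at the open stop (bar nearly upright). A toggle linkage joins it to the red handle: the handle's first 15 degrees, over dead centre, hardly move the bar, then both turn about equally. It breaks over centre with 2 to 5 N at the grip, then needs about 2 N, and stays where it is left.
- clamp_grip (a point): middle of the red round grip, 18 mm diameter, 72 mm long; clamped, it is nearly upright, 152 mm above the bench. It opens away from the tray on an arc of 106 mm radius about clamp_pivot: from x +11, z +106 mm (from the pivot, fixture axes) to x -107, z +5 mm fully open, handle lying back flat. The handle turns some 98 degrees; a light pinch across fixture y lets it turn between the fingers.
- tray_grip (a point): centre of the black handle bar bridging the middle of the blue tray: 78 mm long (x), 14 wide (y), 18 high, a post at either end; 44 mm above the tray's underside. Axes are the tray's (x long side, z up). Tray 190 x 90 mm, floor 10 mm thick, lips 6 mm high along its long sides, 0.2 to 0.4 kg, balanced about the handle. In the nest its x is the fixture's x, its underside 12 mm above the bench.
- pocket0 (a point): rest position of the centre of the ball in the tray's pocket nearer the clamp, at tray x = -58 mm; pocket round, 25 mm across and 2.5 mm deep in the tray floor
- pocket1 (a point): the same for the other pocket, at tray x = +58 mm
- ball0_center (a point): centre of the loose bright steel ball, 22 mm diameter, 44 g, that can roll about in pocket0; it rolls out if the tray is tipped over some 35 degrees or jerked
- ball1_center (a point): centre of the same kind of loose steel ball in pocket1
- window (a point): middle of the top face of the window pane in the white cabinet door, 14 mm above the bench. The door lies flat, fixed: 380 mm (x of this frame) by 340 mm, frame rails 55 mm wide and 22 mm high; a black catch housing with two ball cups lies on its +y rail, up to 35 mm above the bench. z is up.
- door: the whole white door; origin on the bench under the middle of the window, axes as for the window
- rivet_bin_center (a point): centre of the blue open bin of rivets, 100 x 150 x 60 mm, loose, 30 mm above the bench: leave it where it stands
- pliers_center (a point): middle of the blue-handled pliers lying on the bench, about 160 mm long (x), 12 mm high: leave them
- screwdriver_center (a point): middle of the black electric screwdriver lying on the bench, about 225 mm long (x), 36 mm high: leave it

How it is judged:
On the way, in this order (a step that is already met when the one before it is completed fails the run):
1. the clamp is thrown open (bar up by 69 degrees or more) with the tray still in its nest and the balls in their pockets (value of joint clamp_bar above 1.2 rad and distance of tray_grip from where it was at the start of the episode below 0.012 m and distance between ball0_center and pocket0 below 0.012 m and distance between ball1_center and pocket1 below 0.012 m), for 0.2 s.
2. the tray is lifted clear of the nest by its handle, level, with the balls in their pockets (height (world z) of tray_grip above 0.085 m and contact force between tray and fixture below 0.05 N and contact force between tray and the fingers above 1 N and distance between ball0_center and pocket0 below 0.012 m and distance between ball1_center and pocket1 below 0.012 m), for 0.2 s.
At the end, for the whole second after the job is handed in: the gripper holds the tray by itself, still (under 3 cm/s) and level within about 6 degrees, its middle within 60 mm sideways of the middle of the window and its underside between 47 and 167 mm above the pane, both balls in their pockets, the clamp left open, the tray touching neither door nor nest (horizontal distance between tray_grip and window below 0.06 m and height (world z) of tray_grip between 0.105 and 0.225 m and angle between tray_grip's own z axis and vertical below 0.1 rad and distance between ball0_center and pocket0 below 0.012 m and distance between ball1_center and pocket1 below 0.012 m and contact force between tray and the fingers above 1 N and contact force between tray and door below 0.05 N and contact force between tray and fixture below 0.05 N and linear speed of tray below 0.03 m/s and angular speed of tray below 0.3 rad/s and value of joint clamp_bar above 1.1 rad); the arm keeps its last pose, push and grip.
It fails at once if a ball leaves its pocket (distance between ball0_center and pocket0 above 0.014 m or distance between ball1_center and pocket1 above 0.014 m).
It fails at once if the tray is tipped by more than 20 degrees (angle between tray_grip's own z axis and vertical above 0.35 rad).
It fails at once if the tray touches the door (contact force between tray and door above 0.3 N).
It fails at once if the rivet bin, the pliers or the electric screwdriver is pushed more than 3 cm (distance of any of rivet_bin_center, pliers_center, screwdriver_center from where it was at the start of the episode above 0.03 m).
It also fails if it takes over 62 s, if anything falls off the work surface, if the arm or the gripper's body presses on something with over 40 N, if the wrist force passes 120 N, or if a joint passes its speed limit or range.

## Robot

A 6-joint arm with a two-finger parallel gripper is mounted at the origin on the work surface. World frame = base frame: x ahead of the robot, y to its left, z up, the work surface at z = 0. Lengths are in m, angles in rad, forces in N, time in s.
With the tool pointing down it reaches from about 0.3 to 0.775 m from the base axis. Payload 14.6 kg.
Tool frame: the origin (TCP) lies midway between the tips of the shut fingers; the grasp point (between the pads) lies 19 mm behind it (ctrl.pinch_z is the distance from the TCP to the grasp point, in m); z points along the fingers, y is the line along which they close (so a half turn about z gives the same grasp; the last joint's range is limited). The gripper opens to 94 mm and grips with 3 to 60 N. Pads are 16 mm wide; open, the fingers measure 119 mm over their backs; the gripper's body (75 mm by 177 mm) begins 78 mm behind the grasp point.
Start: joints at [-1.301, 0.3, 1.521, -0, 1.321, -0.067], TCP at [0.182, -0.519, 0.205] pointing down, gripper open.
Joint ranges: [-3.03, 3.03], [-0.79, 2.21], [0.23, 2.52], [-1.04, 4.18], [0, 3.07], [-2.55, 2.55]. Speed limits (rad/s): [2.22, 2.22, 2.57, 3.14, 3.14, 3.14].

## Interface

Orientations are given as [roll, pitch, yaw] about the fixed x, y, z axes, in that order (R = Rz(yaw) Ry(pitch) Rx(roll)).
In Python, from station import ctrl gives the robot as it stands.
- The arm moves only by the tool jog_arm, never from a script. Its argument "motion" is a list of rows, each a list of 7 numbers: the shift along the tool's x, y, z in m, then the turn, a rotation vector about the tool's x, y, z in rad, then the opening, from -1 (shut) to 1 (fully open). In form: [[tx, ty, tz, rx, ry, rz, gripper], ...]. A call has 1 to 5 rows; each row shifts and turns the commanded pose from where the row before left it, along the tool's axes as they then stand; what a row does not reach is not made up. A row lasts 1/10 s, in which the tool goes at most 50 mm and 8.59 degrees, less where a joint would pass 70% of its speed; a pose out of reach is approached as far as the arm can. A call is refused whole if a number of a shift passes 0.05 or a number of a turn 0.15, either way. A call with a gripper value outside its range is refused whole. The fingers move at their own pace and stop on an object; "squeeze" is the grip in N (left out, the last holds). Time passes only in rows, so rows that do not move let the fingers close. It gives the time, the measured TCP pose, the force, the opening and the grip force at its end, in the units of the state.
- ctrl.get_obs(): the state, without advancing time (a new reading comes with each control period).
- ctrl.camera(name): name is "scene" or "top"; returns the picture (480x640x3 uint8, red, green, blue); there is no depth.
- ctrl.camera_model(name): a dict with "intrinsics" (3x3 intrinsics, pixels), "rvec" (rotation vector, rad) and "tvec" (3), from world to camera coordinates, as OpenCV has them. Camera axes: x right, y down, z forward; pixel columns grow to the right and rows downward; lengths in m; the calibration is good to about 2 mm. A picture is of the moment at which its call begins. camera_model takes no time and is no camera call.
- ctrl.hand_in(): hands the job in; it is judged then, once.
The state is a dict: "time_s": time; "qpos": joint angles; "joint_vel": joint speeds; "tau": joint torques, N m; "ee_pos": TCP position; "eef_rot": TCP orientation; "force": force on the tool from outside, world axes, zero at the start; "moment": the same for the moment, N m; "grip_width": finger opening in m; "grip_force": force on a finger pad.
Only numpy, scipy, OpenCV 4.12 (cv2) and the standard library are available. Lean on these libraries where they do the work, as an engineer would, in place of code of your own. Each camera call takes 0.05 s, during which the arm holds its last target. There are 200 camera calls.

## Working session

There is one attempt and no reset: what is moved stays moved. The work goes in short steps, Python scripts to look and compute and a tool call to move; the robot and the scene stay as the last step left them, time stands still between calls to the robot, and variables do not carry over. Pictures are saved under pics/ and viewed, at most 10 in all, crops included, and the job is handed in when it is done.

Besides the shell and the picture viewer there is one more tool, called as name(argument=value, ...) on one line, values as JSON. jog_arm: Moves the arm, as the interface text tells. Its arguments: {"type":"object","properties":{"motion":{"type":"array"},"squeeze":{"type":"number"}},"required":["motion"]}

```bash
ls; mkdir -p pics; python3 - <<'E'
from station import ctrl
import cv2
for n in("scene","top"):
    cv2.imwrite(f"pics/{n}0.png",ctrl.camera(n)[:,:,::-1]); m=ctrl.camera_model(n); print(n,m)
o=ctrl.get_obs();print(o,ctrl.pinch_z)
E
```

```text
pics
scene {'intrinsics': array([[523.2672944 ,   0.        , 324.55354265],
       [  0.        , 523.2672944 , 234.93145151],
       [  0.        ,   0.        ,   1.        ]]), 'rvec': array([ 2.32377171,  0.63952744, -0.27835428]), 'tvec': array([-0.5466984 , -0.14606754,  1.53865155])}
top {'intrinsics': array([[489.04176554,   0.        , 320.77467764],
       [  0.        , 489.04176554, 242.32592724],
       [  0.        ,   0.        ,   1.        ]]), 'rvec': array([ 2.15649287, -2.15720095,  0.11495995]), 'tvec': array([0.02062971, 0.63894469, 1.10841357])}
{'time_s': 0.1, 'qpos': array([-1.30057568e+00,  3.00404941e-01,  1.52149148e+00, -1.91792069e-05,
        1.32073970e+00, -6.65750102e-02]), 'joint_vel': array([ 0.00123023, -0.00132157, -0.00204507,  0.00052033,  0.00118543,
        0.00047312]), 'tau': array([ 4.76703008e-04, -5.32640076e+01, -3.53286874e+01,  7.09053339e-02,
        2.34634493e-02, -6.70836562e-05]), 'ee_pos': array([ 0.18169791, -0.5188708 ,  0.20496054]), 'eef_rot': array([-3.14055027e+00, -5.08805275e-05,  3.36800381e-01]), 'force': array([ 0.09592889, -0.01804452, -1.08012104]), 'moment': array([-0.03785321,  0.02020799,  0.02004133]), 'grip_force': 0.0, 'grip_width': 0.09415699564341272} 0.0188
```

View pics/scene0.png

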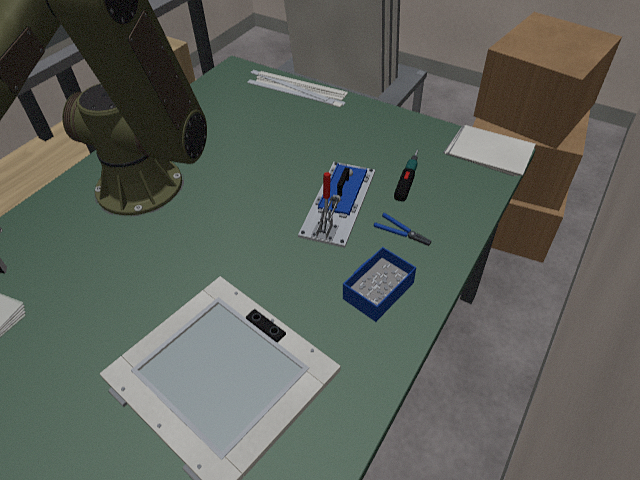

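View pics/top0.png

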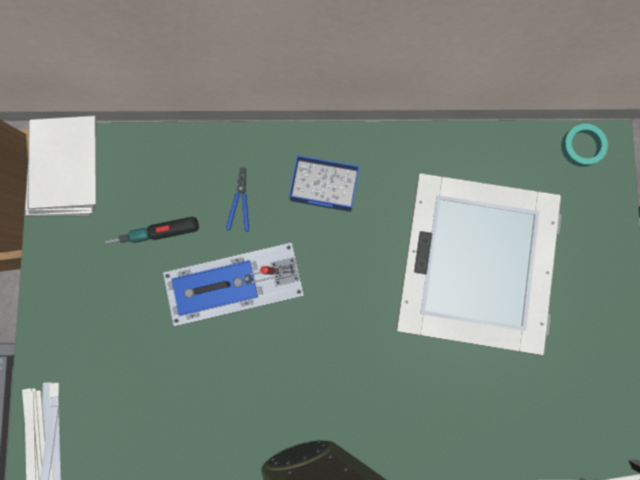

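The top view shows the fixture with its tray around (235,284), the red grip at (266,270), the door window around (480,262), the bin at (324,183), the pliers at (241,200) and the screwdriver at (155,232). I'll enlarge the fixture next.

```bash
cat > h.py <<'E'
import numpy as np, cv2
from station import ctrl
def px2w(n,uv,z):
    m=ctrl.camera_model(n);R=cv2.Rodrigues(m["rvec"])[0];t=m["tvec"]
    p=cv2.undistortPoints(np.array(uv,float).reshape(-1,1,2),m["intrinsics"],None)[:,0]
    d=np.c_[p,np.ones(len(p))]@R; c=-R.T@t
    return c+d*((z-c[2])/d[:,2])[:,None]
def w2px(n,P):
    m=ctrl.camera_model(n)
    return cv2.projectPoints(np.array(P,float).reshape(-1,1,3),m["rvec"],m["tvec"],m["intrinsics"],None)[0][:,0]
def crop(src,dst,u,v,w,h,k):
    cv2.imwrite(dst,cv2.resize(cv2.imread(src)[v:v+h,u:u+w],None,fx=k,fy=k,interpolation=cv2.INTER_CUBIC))
E
python3 - <<'E'
from h import *
crop("pics/top0.png","pics/c1.png",155,235,160,100,5)
crop("pics/scene0.png","pics/c2.png",290,150,100,100,6)
E
```

```text
(no output)
```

View pics/c1.png

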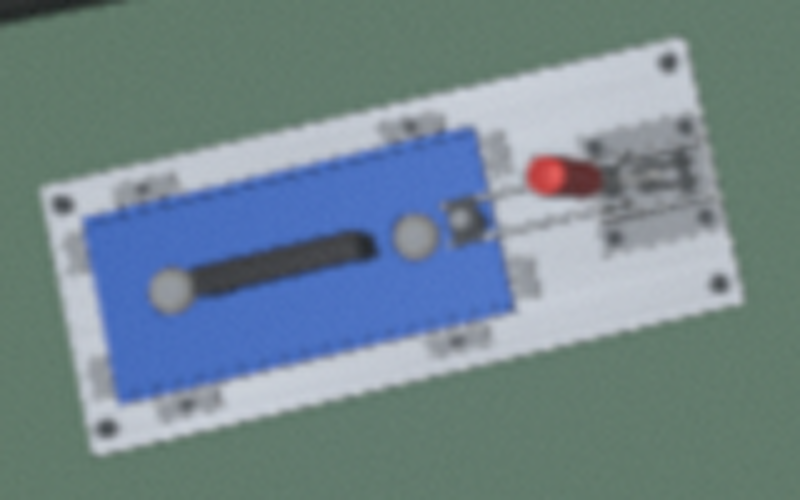

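View pics/c2.png

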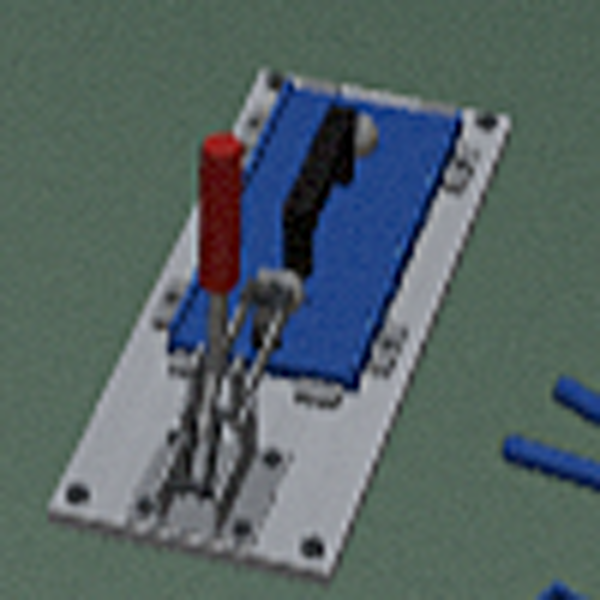

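The crops show the plate corners at (40,187), (685,38), (743,303) and (95,455) in the c1 crop. The grip top is at (547,175) and the handle bar runs from (195,283) to (370,245). The balls are at (172,290) and (415,237).

```bash
cat > pose.py <<'E'
from h import *
def fit(L,W):
    L=np.array(L,float);W=W[:,:2];a=L-L.mean(0);b=W-W.mean(0)
    th=np.arctan2((a[:,0]*b[:,1]-a[:,1]*b[:,0]).sum(),(a*b).sum())
    R=np.array([[np.cos(th),-np.sin(th)],[np.sin(th),np.cos(th)]]);t=W.mean(0)-R@L.mean(0)
    return th,R,t,np.linalg.norm(L@R.T+t-W,axis=1)
c=np.array([[40,187],[685,38],[743,303],[95,455]])
uv=(c+.5)/5-.5+[155,235]
th,R,t,e=fit([[.115,-.065],[-.2,-.065],[-.2,.065],[.115,.065]],px2w("top",uv,.012))
E
python3 - <<'E'
from pose import *
print("fix yaw",th,"origin",t,"err",e)
F=lambda x,y,z:np.r_[R@[x,y]+t,z]
for n,p in dict(pivot=(-.155,0,.046),grip=(-.144,0,.152),open=(-.262,0,.051),tray=(0,0,.056),b0=(-.058,0,.0305),b1=(.058,0,.0305)).items():
    P=F(*p);u=w2px("top",P)[0]; print(n,P.round(4),np.linalg.norm(P[:2]).round(3),((u-[155,235]+.5)*5-.5).round(),"scene",((w2px("scene",P)[0]-[290,150])*6).round())
d=[[419,175],[560,192],[546,353],[399,331]]
W=px2w("top",d,.022);print(W.round(3))
for L in ([[-.17,.19]],):pass
# door sides
print([np.linalg.norm(W[i]-W[(i+1)%4]).round(3) for i in range(4)],"mean",W.mean(0))
W2=px2w("top",[[437,197],[537,211],[525,329],[423,317]],.014);print([np.linalg.norm(W2[i]-W2[(i+1)%4]).round(3) for i in range(4)],"pane",W2.mean(0))
for n,p,z in(("bin",(324,183),.06),("pliers",(241,200),.01),("pl tip",(242,170),.01),("plL",(229,229),.01),("plR",(247,230),.01),("scr",(197,224),.03),("scrtip",(108,241),.02)):print(n,px2w("top",[p],z).round(3))
E
```

```text
fix yaw 1.7996543162045295 origin [0.53386583 0.2709064 ] err [0.00037314 0.00038908 0.00084746 0.00097016]
pivot [0.569  0.1199 0.046 ] 0.582 [615. 187.] scene [210. 408.]
grip [0.5665 0.1307 0.152 ] 0.581 [565. 179.] scene [213. 209.]
open [0.5933 0.0157 0.051 ] 0.594 [841. 134.] scene [129. 576.]
tray [0.5339 0.2709 0.056 ] 0.599 [282. 263.] scene [313. 167.]
b0 [0.547  0.2144 0.0305] 0.588 [416. 236.] scene [276. 289.]
b1 [0.5207 0.3274 0.0305] 0.615 [174. 292.] scene [347. 131.]
[[ 0.804 -0.216  0.022]
 [ 0.761 -0.552  0.022]
 [ 0.384 -0.498  0.022]
 [ 0.433 -0.161  0.022]]
[np.float64(0.338), np.float64(0.381), np.float64(0.341), np.float64(0.374)] mean [ 0.59553738 -0.3566861   0.022     ]
[np.float64(0.241), np.float64(0.282), np.float64(0.238), np.float64(0.289)] pane [ 0.59279888 -0.35808975  0.014     ]
bin [[0.775 0.013 0.06 ]]
pliers [[0.746 0.214 0.01 ]]
pl tip [[0.82  0.213 0.01 ]]
plL [[0.675 0.242 0.01 ]]
plR [[0.672 0.198 0.01 ]]
scr [[0.684 0.314 0.03 ]]
scrtip [[0.645 0.529 0.02 ]]
```

```bash
cat >> pose.py <<'E'
from scipy.spatial.transform import Rotation as Ro
from scipy.linalg import logm,expm
def T(p,rpy):
    M=np.eye(4);M[:3,:3]=Ro.from_euler('xyz',rpy).as_matrix();M[:3,3]=p;return M
def F(x,y,z): return np.r_[R@[x,y]+t,z]
def step(A,B,N,dp=4):
    "constant body step from pose A to B in N rows; returns reached pose"
    S=expm(np.real(logm(np.linalg.inv(A)@B))/N)
    r=np.r_[S[:3,3],Ro.from_matrix(S[:3,:3]).as_rotvec()].round(dp)
    S=np.eye(4);S[:3,3]=r[:3];S[:3,:3]=Ro.from_rotvec(r[3:]).as_matrix()
    C=A.copy();pts=[]
    for i in range(N):C=C@S;pts.append(C[:3,3].round(3).tolist())
    print(N,"x",r.tolist(),"mid",pts[N//2],"end",C[:3,3].round(4),"err mm",((C-B)[:3,3]*1e3).round(1))
    return C
def now(): o=ctrl.get_obs();return T(o["ee_pos"],o["eef_rot"])
E
python3 - <<'E'
from pose import *
print(((w2px("top",F(-.140,0,.188))[0]-[155,235]+.5)*5))
A=now();B=T(F(-.144,0,.225),[np.pi,0,th]);step(A,B,20,3)
E
```

```text
[545.38613943 176.25486201]
20 x [0.041, -0.0, -0.001, -0.0, -0.0, -0.073] mid [0.517, -0.235, 0.216] end [0.5672 0.1236 0.2255] err mm [ 0.7 -7.1  0.5]
```

jog_arm(motion=[[0.041,0,-0.001,0,0,-0.073,1],[0.041,0,-0.001,0,0,-0.073,1],[0.041,0,-0.001,0,0,-0.073,1],[0.041,0,-0.001,0,0,-0.073,1],[0.041,0,-0.001,0,0,-0.073,1]], squeeze=8)

```text
time_s: 0.6
ee_pos: [0.3636, -0.4234, 0.2101]
eef_rot: [-3.141, -0.0, 0.705]
force: [0.0, 0.4, 0.2]
grip_width: 0.0938
grip_force: 0.0
```

jog_arm(motion=[[0.041,0,-0.001,0,0,-0.073,1],[0.041,0,-0.001,0,0,-0.073,1],[0.041,0,-0.001,0,0,-0.073,1],[0.041,0,-0.001,0,0,-0.073,1],[0.041,0,-0.001,0,0,-0.073,1]])

```text
time_s: 1.1
ee_pos: [0.4981, -0.27, 0.2151]
eef_rot: [-3.141, -0.0, 1.07]
force: [1.0, 0.0, -1.0]
grip_width: 0.0935
grip_force: 0.0
```

jog_arm(motion=[[0.041,0,-0.001,0,0,-0.073,1],[0.041,0,-0.001,0,0,-0.073,1],[0.041,0,-0.001,0,0,-0.073,1],[0.041,0,-0.001,0,0,-0.073,1],[0.041,0,-0.001,0,0,-0.073,1]])

```text
time_s: 1.6
ee_pos: [0.5689, -0.0789, 0.2201]
eef_rot: [-3.141, -0.0, 1.435]
force: [0.4, 0.2, -1.2]
grip_width: 0.0937
grip_force: 0.0
```

jog_arm(motion=[[0.041,0,-0.001,0,0,-0.073,1],[0.041,0,-0.001,0,0,-0.073,1],[0.041,0,-0.001,0,0,-0.073,1],[0.041,0,-0.001,0,0,-0.073,1],[0,0,0,0,0,0,1]])

```text
time_s: 2.1
ee_pos: [0.5729, 0.0869, 0.2242]
eef_rot: [-3.141, -0.001, 1.73]
force: [0.6, -0.8, 0.8]
grip_width: 0.094
grip_force: 0.0
```

```bash
python3 - <<'E'
from pose import *
A=now();print(ctrl.get_obs()["eef_rot"],A[:3,3]);B=T(F(-.144,0,.225),[np.pi,0,th])
C=step(A,B,2,3); step(C,T(F(-.144,0,.133),[np.pi,0,th]),5,3)
E
```

```text
[-3.14107998e+00 -6.78324797e-04  1.73048364e+00] [0.57290785 0.08685943 0.2242242 ]
2 x [0.022, 0.001, -0.0, -0.0, -0.0, -0.035] mid [0.567, 0.131, 0.224] end [0.5671 0.1305 0.2243] err mm [ 0.6 -0.1 -0.7]
5 x [0.0, -0.0, 0.018, -0.0, -0.0, 0.0] mid [0.567, 0.131, 0.17] end [0.5671 0.1306 0.1343] err mm [ 0.5 -0.1  1.3]
```

jog_arm(motion=[[0.022,0.001,0,0,0,-0.035,1],[0.022,0.001,0,0,0,-0.035,1],[0,0,0.018,0,0,0,1],[0,0,0.018,0,0,0,1],[0,0,0.018,0,0,0,1]])

```text
time_s: 2.6
ee_pos: [0.568, 0.126, 0.1695]
eef_rot: [-3.141, 0.0, 1.793]
force: [0.0, -0.1, 0.1]
grip_width: 0.0939
grip_force: 0.0
```

jog_arm(motion=[[0,0,0.018,0,0,0,1],[0,0,0.018,0,0,0,1],[0,0,0.0,0,0,0,1],[0,0,0,0,0,0,-0.4],[0,0,0,0,0,0,-1]])

```text
time_s: 3.1
ee_pos: [0.5685, 0.1264, 0.1355]
eef_rot: [3.14, 0.0, 1.793]
force: [-0.1, 0.2, 0.2]
grip_width: 0.081
grip_force: 0.0
```

jog_arm(motion=[[0,0,0,0,0,0,-1],[0,0,0,0,0,0,-1],[0,0,0,0,0,0,-1],[0,0,0,0,0,0,-1],[0,0,0,0,0,0,-1]])

```text
time_s: 3.6
ee_pos: [0.5681, 0.1265, 0.1345]
eef_rot: [3.141, 0.0, 1.794]
force: [0.5, 0.2, 0.6]
grip_width: 0.0417
grip_force: 0.0
```

```bash
python3 - <<'E'
from pose import *
A=now();p=R.T@(A[:2,3]-t);print("TCP in fixture",p,A[2,3])
a0=np.arctan2(.106,.011);a1=np.arctan2(.005,-.107);r=.1067
N=30;a=np.linspace(a0,a1+.0,N+1);x=r*np.cos(a);z=r*np.sin(a)
q=np.c_[x,z].round(3);print(np.c_[np.diff(q[:,0]),-np.diff(q[:,1])].round(3).tolist())
E
```

```text
TCP in fixture [-0.14835647 -0.00055822] 0.13452267232857618
[[-0.006, -0.001], [-0.006, -0.0], [-0.005, -0.0], [-0.006, 0.001], [-0.006, 0.001], [-0.006, 0.001], [-0.005, 0.001], [-0.006, 0.002], [-0.005, 0.002], [-0.005, 0.002], [-0.006, 0.003], [-0.005, 0.003], [-0.004, 0.003], [-0.005, 0.003], [-0.005, 0.004], [-0.004, 0.004], [-0.004, 0.004], [-0.004, 0.004], [-0.003, 0.005], [-0.004, 0.005], [-0.003, 0.005], [-0.003, 0.005], [-0.002, 0.005], [-0.002, 0.005], [-0.002, 0.006], [-0.002, 0.005], [-0.001, 0.006], [-0.001, 0.006], [-0.001, 0.005], [-0.001, 0.006]]
```

jog_arm(motion=[[0.004,0,0.001,0,0,0,-1],[0,0,0,0,0,0,-1],[0,0,0,0,0,0,-1],[0,0,0,0,0,0,-1],[0,0,0,0,0,0,-1]])

```text
time_s: 4.1
ee_pos: [0.5672, 0.1305, 0.1334]
eef_rot: [3.141, -0.0, 1.794]
force: [1.8, 2.1, -1.8]
grip_width: 0.0179
grip_force: 8.0
```

jog_arm(motion=[[0,0,0,0,0,0,-1],[0,0,0,0,0,0,-1]])

```text
time_s: 4.3
ee_pos: [0.5672, 0.1305, 0.1334]
eef_rot: [3.141, -0.0, 1.794]
force: [1.9, 1.2, -2.5]
grip_width: 0.018
grip_force: 8.0
```

jog_arm(motion=[[-0.006,0,0,0,0,0,-1],[-0.006,0,0,0,0,0,-1],[-0.005,0,0,0,0,0,-1],[-0.006,0,0,0,0,0,-1],[-0.006,0,0.001,0,0,0,-1]])

```text
time_s: 4.8
ee_pos: [0.5739, 0.1014, 0.1327]
eef_rot: [3.141, 0.0, 1.794]
force: [2.1, 2.0, 2.6]
grip_width: 0.0176
grip_force: 8.0
```

jog_arm(motion=[[-0.006,0,0.001,0,0,0,-1],[-0.005,0,0.001,0,0,0,-1],[-0.006,0,0.002,0,0,0,-1],[-0.005,0,0.002,0,0,0,-1],[-0.005,0,0.002,0,0,0,-1]])

```text
time_s: 5.3
ee_pos: [0.5802, 0.075, 0.1251]
eef_rot: [3.14, 0.001, 1.794]
force: [2.6, 0.1, 6.9]
grip_width: 0.0174
grip_force: 8.0
```

```bash
python3 - <<'E'
from pose import *
A=now();p=R.T@(A[:2,3]-t);print("TCP in fixture",p,A[2,3],"r",np.hypot(p[0]+.155,A[2,3]+.0188-.046))
cv2.imwrite("pics/s1.png",ctrl.camera("scene")[:,:,::-1]);crop("pics/s1.png","pics/c3.png",270,110,130,150,4)
E
```

```text
TCP in fixture [-0.20131546 -0.00064737] 0.1251301274009272 r 0.10833019580242796
```

View pics/c3.png

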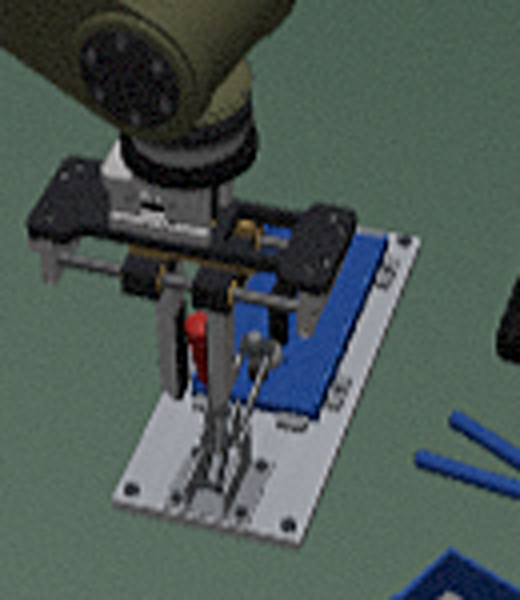

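```bash
python3 - <<'E'
from pose import *
for d in (0,10,20,27,35):
    a=np.arctan2(.106,.011)+np.radians(d)
    print(d,[((w2px("scene",F(-.155+r*np.cos(a),0,.046+r*np.sin(a)))[0]-[270,110])*4).round() for r in(.071,.1066,.1426)])
A=now();print(((w2px("scene",A[:3,3])[0]-[270,110])*4).round())
for b in (0,5,10,15,20,30):
    a=np.radians(b);print(b,((w2px("scene",F(-.155+.07*np.cos(a)-.01*np.sin(a),0,.046+.07*np.sin(a)+.01*np.cos(a)))[0]-[270,110])*4).round())
E
```

```text
0 [array([221., 345.]), array([222., 299.]), array([223., 251.])]
10 [array([215., 358.]), array([213., 318.]), array([210., 277.])]
20 [array([209., 373.]), array([203., 341.]), array([197., 308.])]
27 [array([205., 385.]), array([197., 359.]), array([189., 332.])]
35 [array([201., 399.]), array([190., 382.]), array([179., 363.])]
[194. 394.]
0 [252. 351.]
5 [251. 345.]
10 [251. 340.]
15 [249. 336.]
20 [248. 332.]
30 [245. 327.]
```

The handle has followed, tilted about 25°, with its red top at crop (196,318) and still between the fingers. I'll continue the arc.

jog_arm(motion=[[-0.006,0,0.003,0,0,0,-1],[-0.005,0,0.003,0,0,0,-1],[-0.004,0,0.003,0,0,0,-1],[-0.005,0,0.003,0,0,0,-1],[-0.005,0,0.004,0,0,0,-1]])

```text
time_s: 5.85
ee_pos: [0.586, 0.0503, 0.1094]
eef_rot: [3.139, 0.002, 1.793]
force: [2.9, -4.0, 9.6]
grip_width: 0.0176
grip_force: 8.0
```

jog_arm(motion=[[-0.004,0,0.004,0,0,0,-1],[-0.004,0,0.004,0,0,0,-1],[-0.004,0,0.004,0,0,0,-1],[-0.003,0,0.005,0,0,0,-1],[-0.004,0,0.005,0,0,0,-1]])

```text
time_s: 6.35
ee_pos: [0.5903, 0.0316, 0.0873]
eef_rot: [3.139, 0.002, 1.793]
force: [5.2, -4.8, 6.9]
grip_width: 0.0179
grip_force: 8.0
```

```bash
python3 - <<'E'
from pose import *
A=now();p=R.T@(A[:2,3]-t);print("TCP in fixture",p,A[2,3],"r",np.hypot(p[0]+.155,A[2,3]+.0188-.046),np.degrees(np.arctan2(A[2,3]+.0188-.046,p[0]+.155)))
E
```

```text
TCP in fixture [-0.24589226 -0.00069534] 0.08726803326844944 r 0.10894756465824959 146.54045218558014
```

jog_arm(motion=[[-0.003,0,0.005,0,0,0,-1],[-0.003,0,0.005,0,0,0,-1],[-0.002,0,0.005,0,0,0,-1],[-0.002,0,0.005,0,0,0,-1],[-0.001,0,0.006,0,0,0,-1]])

```text
time_s: 6.85
ee_pos: [0.5929, 0.0205, 0.0612]
eef_rot: [3.139, 0.002, 1.793]
force: [6.3, -7.3, 6.4]
grip_width: 0.0181
grip_force: 8.0
```

jog_arm(motion=[[-0.001,0,0.005,0,0,0,-1],[0,0,0.006,0,0,0,-1],[0,0,0.006,0,0,0,-1],[0,0,0.005,0,0,0,-1],[0,0,0.003,0,0,0,-1]])

```text
time_s: 7.35
ee_pos: [0.5931, 0.0196, 0.0359]
eef_rot: [3.139, 0.002, 1.793]
force: [9.0, -7.9, 4.9]
grip_width: 0.0176
grip_force: 8.0
```

```bash
python3 - <<'E'
from pose import *
A=now();p=R.T@(A[:2,3]-t);print("TCP in fixture",p,A[2,3],"r",np.hypot(p[0]+.155,A[2,3]+.0188-.046),np.degrees(np.arctan2(A[2,3]+.0188-.046,p[0]+.155)))
cv2.imwrite("pics/s2.png",ctrl.camera("scene")[:,:,::-1]);crop("pics/s2.png","pics/c4.png",270,110,130,150,4)
a=1.4
print(((w2px("scene",[F(-.155+.07*np.cos(a),0,.046+.07*np.sin(a)),F(-.262,0,.051),F(-.298,0,.053)])-[270,110])*4).round())
E
```

```text
TCP in fixture [-0.25818196 -0.00071715] 0.03586294757873271 r 0.10354498472048988 175.20081817985948
[[224. 343.]
 [166. 544.]
 [146. 584.]]
```

View pics/c4.png

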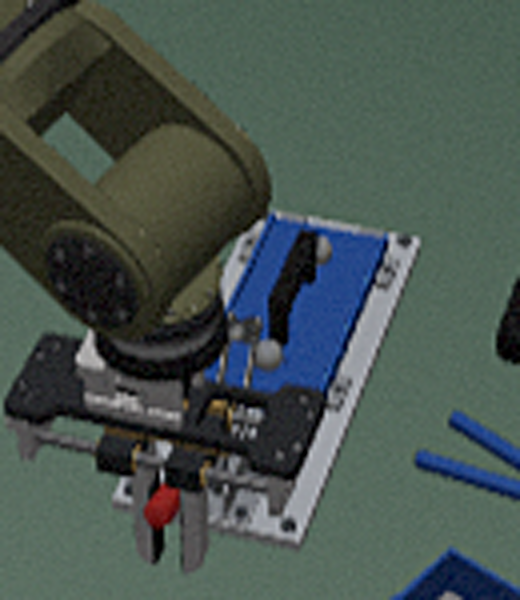

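```bash
python3 - <<'E'
from pose import *
a0=np.arctan2(.106,.011)
for d in range(60,100,5):
    a=a0+np.radians(d); b=np.radians(d-16)
    print(d,((w2px("scene",[F(-.155+r*np.cos(a),0,.046+r*np.sin(a)) for r in(.071,.1066,.1426)]+[F(-.155+.07*np.cos(b)-s*np.sin(b),0,.046+.07*np.sin(b)+s*np.cos(b)) for s in (.01,-.02)])-[270,110])*4).round().astype(int).tolist())
E
```

```text
60 [[190, 448], [173, 456], [156, 465], [239, 326], [249, 330]]
65 [[188, 457], [171, 471], [153, 486], [237, 327], [247, 327]]
70 [[187, 467], [169, 485], [150, 505], [234, 328], [246, 324]]
75 [[186, 476], [168, 499], [149, 524], [231, 331], [244, 323]]
80 [[185, 484], [167, 512], [147, 542], [228, 334], [242, 322]]
85 [[185, 493], [166, 525], [147, 559], [225, 339], [239, 323]]
90 [[185, 500], [166, 537], [146, 575], [222, 344], [237, 324]]
95 [[185, 507], [166, 547], [147, 589], [219, 349], [234, 326]]
```

The red tip at crop (153,515) means the handle is at only about 72°, so the pads slid along it. I'll let go, rise, shut the fingers and push the handle down from above.

jog_arm(motion=[[0,0,0,0,0,0,0],[0,0,0,0,0,0,0],[0,0,0,0,0,0,0],[0,0,0,0,0,0,0],[0,0,-0.02,0,0,0,0]])

```text
time_s: 7.9
ee_pos: [0.5904, 0.0213, 0.0533]
eef_rot: [-3.137, -0.001, 1.794]
force: [-0.1, 0.2, 0.6]
grip_width: 0.0471
grip_force: 0.0
```

jog_arm(motion=[[0,0,-0.03,0,0,0,0],[0,0,-0.03,0,0,0,0],[0,0,-0.02,0,0,0,-1],[0,0,0,0,0,0,-1],[0,0,0,0,0,0,-1]])

```text
time_s: 8.4
ee_pos: [0.5916, 0.0212, 0.1347]
eef_rot: [-3.141, -0.0, 1.794]
force: [0.2, -0.1, -0.7]
grip_width: 0.0264
grip_force: 0.0
```

jog_arm(motion=[[0,0,0,0,0,0,-1],[0,0,0,0,0,0,-1],[0,0,0,0,0,0,-1],[0,0,0,0,0,0,-1],[0,0,0,0,0,0,-1]])

```text
time_s: 8.9
ee_pos: [0.5919, 0.0212, 0.1353]
eef_rot: [-3.141, -0.0, 1.794]
force: [0.0, -0.3, -0.3]
grip_width: 0.0003
grip_force: 0.0
```

```bash
python3 - <<'E'
from pose import *
A=now();p=R.T@(A[:2,3]-t);print("TCP in fixture",p,A[2,3])
cv2.imwrite("pics/s3.png",ctrl.camera("scene")[:,:,::-1]);crop("pics/s3.png","pics/c5.png",270,110,130,150,4)
E
```

```text
TCP in fixture [-2.56371326e-01  1.60001053e-04] 0.13525534590956168
```

View pics/c5.png

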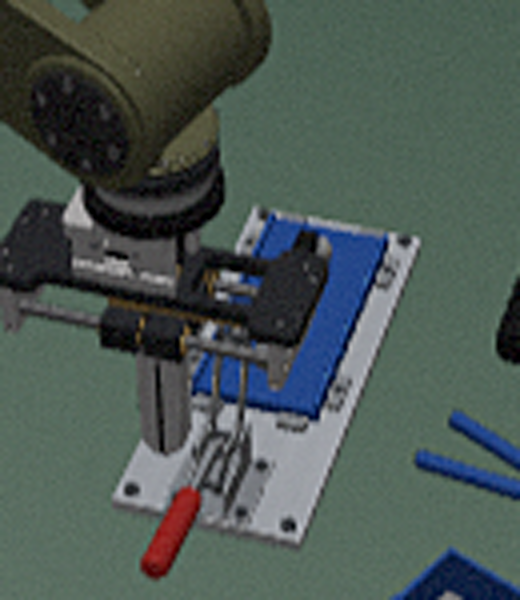

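The handle now lies with its tip at crop (153,568), about 86° open. I'll push it down to the stop.

jog_arm(motion=[[-0.005,0,0.025,0,0,0,-1],[0,0,0.02,0,0,0,-1],[0,0,0.01,0,0,0,-1],[0,0,0.006,0,0,0,-1],[0,0,0.004,0,0,0,-1]])

```text
time_s: 9.45
ee_pos: [0.5933, 0.0164, 0.0706]
eef_rot: [3.141, 0.0, 1.794]
force: [-0.3, 0.2, 1.0]
grip_width: 0.0008
grip_force: 0.1
```

jog_arm(motion=[[0,0,0.003,0,0,0,-1],[0,0,0.003,0,0,0,-1],[0,0,0,0,0,0,-1]])

```text
time_s: 9.75
ee_pos: [0.593, 0.0164, 0.0645]
eef_rot: [3.142, -0.0, 1.794]
force: [0.4, 0.9, -0.1]
grip_width: 0.0005
grip_force: 0.0
```

jog_arm(motion=[[0,0,0.002,0,0,0,-1],[0,0,0.002,0,0,0,-1],[0,0,0.002,0,0,0,-1],[0,0,0,0,0,0,-1]])

```text
time_s: 10.15
ee_pos: [0.5932, 0.0162, 0.0586]
eef_rot: [3.141, 0.0, 1.794]
force: [0.1, -1.2, 2.3]
grip_width: 0.0003
grip_force: 1.2
```

jog_arm(motion=[[0,0,0.002,0,0,0,-1],[0,0,0.001,0,0,0,-1],[0,0,0.001,0,0,0,-1],[0,0,0,0,0,0,-1]])

```text
time_s: 10.55
ee_pos: [0.5936, 0.0158, 0.0557]
eef_rot: [3.14, 0.001, 1.794]
force: [-3.6, -3.4, 11.7]
grip_width: 0.0005
grip_force: 6.3
```

jog_arm(motion=[[0,0,-0.015,0,0,0,-1],[0,0,-0.04,0,0,0,-1],[0,0,-0.045,0,0,0,-1],[0,0,-0.045,0,0,0,-1],[0,0,0,0,0,0,-1]])

```text
time_s: 11.05
ee_pos: [0.595, 0.0164, 0.2064]
eef_rot: [3.132, 0.002, 1.794]
force: [-0.4, -0.2, 0.5]
grip_width: 0.0001
grip_force: 0.0
```

jog_arm(motion=[[0.037,0,0,0,0,0,0.5],[0.037,0,0,0,0,0,0.5],[0.037,0,0,0,0,0,0.5],[0.037,0,0,0,0,0,0.5],[0.037,0,0,0,0,0,0.5]])

```text
time_s: 11.55
ee_pos: [0.5513, 0.1982, 0.1992]
eef_rot: [-3.141, -0.0, 1.794]
force: [0.1, -0.4, -0.2]
grip_width: 0.0373
grip_force: 0.0
```

jog_arm(motion=[[0.037,0,0,0,0,0,0.5],[0.037,0,0,0,0,0,0.5],[0,0,0,0,0,0,0.5],[0,0,0,0,0,0,0.5]])

```text
time_s: 11.95
ee_pos: [0.5353, 0.2693, 0.199]
eef_rot: [-3.141, 0.0, 1.795]
force: [0.2, -0.5, -0.3]
grip_width: 0.0682
grip_force: 0.0
```

```bash
python3 - <<'E'
from pose import *
A=now();B=T(F(0,0,.037),[np.pi,0,th]);print(R.T@(A[:2,3]-t),ctrl.get_obs()["eef_rot"],ctrl.get_obs()["grip_width"]);B[2,3]=A[2,3];step(A,B,1)
cv2.imwrite("pics/s4.png",ctrl.camera("scene")[:,:,::-1]);crop("pics/s4.png","pics/c6.png",270,110,130,150,4)
E
```

```text
[-0.00191    -0.00104446] [-3.14073368e+00  2.11047649e-04  1.79525259e+00] 0.06823915113012725
1 x [0.0019, -0.0011, 0.0, -0.0009, 0.0002, -0.0044] mid [0.534, 0.271, 0.199] end [0.5338 0.2709 0.199 ] err mm [-0. -0.  0.]
```

View pics/c6.png

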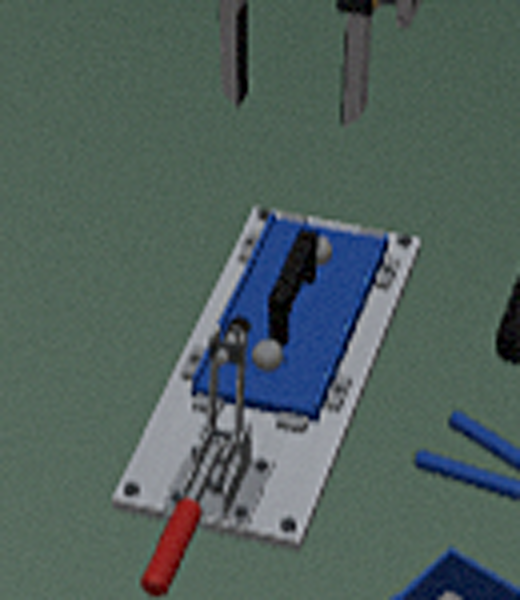

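The clamp is fully open, with its handle tip at crop (153,587). The tray is in the nest with both balls in their pockets, so I'll descend onto the handle.

jog_arm(motion=[[0.002,-0.001,0,0,0,-0.004,0.5],[0,0,0.03,0,0,0,0.5],[0,0,0.03,0,0,0,0.5],[0,0,0.03,0,0,0,0.5],[0,0,0.03,0,0,0,0.5]], squeeze=20)

```text
time_s: 12.5
ee_pos: [0.5346, 0.2696, 0.0785]
eef_rot: [3.141, -0.0, 1.796]
force: [0.8, -0.5, -0.9]
grip_width: 0.0702
grip_force: 0.0
```

jog_arm(motion=[[0,0,0.02,0,0,0,0.3],[0,0,0.012,0,0,0,0],[0,0,0.009,0,0,0,-0.3],[0,0,0,0,0,0,-0.5],[0,0,0,0,0,0,-0.5]])

```text
time_s: 13.0
ee_pos: [0.5348, 0.2707, 0.0393]
eef_rot: [3.14, -0.0, 1.798]
force: [-0.1, -0.7, -0.2]
grip_width: 0.0339
grip_force: 0.0
```

jog_arm(motion=[[0,0,0,0,0,0,-0.6],[0,0,0,0,0,0,-0.65],[0,0,0,0,0,0,-0.7],[0,0,0,0,0,0,-0.75],[0,0,0,0,0,0,-0.8]])

```text
time_s: 13.5
ee_pos: [0.5345, 0.2708, 0.0389]
eef_rot: [3.141, -0.0, 1.798]
force: [-1.9, -0.4, 4.7]
grip_width: 0.0136
grip_force: 20.0
```

jog_arm(motion=[[0,0,0,0,0,0,-1],[0,0,0,0,0,0,-1],[0,0,0,0,0,0,-1],[0,0,0,0,0,0,-1]])

```text
time_s: 13.9
ee_pos: [0.5344, 0.2707, 0.0389]
eef_rot: [3.141, -0.0, 1.798]
force: [-2.4, 0.5, 6.0]
grip_width: 0.0136
grip_force: 20.0
```

jog_arm(motion=[[0,0,-0.002,0,0,0,-1],[0,0,-0.004,0,0,0,-1],[0,0,-0.006,0,0,0,-1],[0,0,-0.006,0,0,0,-1],[0,0,-0.006,0,0,0,-1]])

```text
time_s: 14.4
ee_pos: [0.5344, 0.2706, 0.063]
eef_rot: [3.142, -0.0, 1.798]
force: [0.4, -0.4, -3.8]
grip_width: 0.0138
grip_force: 20.0
```

```bash
python3 - <<'E'
from pose import *
o=ctrl.get_obs();print(o["force"],o["moment"],o["eef_rot"],o["grip_width"])
E
```

```text
[ 0.44614876 -0.37813886 -3.80115023] [-0.02597537 -0.10939116 -0.02357436] [ 3.14151674e+00 -8.66443840e-06  1.79779370e+00] 0.013827116636579376
```

Weight of about 3.8 N is on the gripper, so the tray is lifted. Continuing up.

jog_arm(motion=[[0,0,-0.008,0,0,0,-1],[0,0,-0.01,0,0,0,-1],[0,0,-0.012,0,0,0,-1],[0,0,-0.014,0,0,0,-1],[0,0,-0.015,0,0,0,-1]])

```text
time_s: 14.9
ee_pos: [0.5344, 0.2707, 0.1229]
eef_rot: [3.141, -0.0, 1.798]
force: [-0.1, -0.1, -3.3]
grip_width: 0.0139
grip_force: 20.0
```

jog_arm(motion=[[0,0,-0.016,0,0,0,-1],[0,0,-0.016,0,0,0,-1],[0,0,-0.014,0,0,0,-1],[0,0,-0.012,0,0,0,-1],[0,0,-0.01,0,0,0,-1]])

```text
time_s: 15.4
ee_pos: [0.5344, 0.2707, 0.1906]
eef_rot: [3.141, -0.0, 1.798]
force: [-0.2, 1.1, -3.8]
grip_width: 0.0139
grip_force: 20.0
```

jog_arm(motion=[[0,0,-0.008,0,0,0,-1],[0,0,-0.006,0,0,0,-1],[0,0,-0.004,0,0,0,-1],[0,0,-0.002,0,0,0,-1],[0,0,0,0,0,0,-1]])

```text
time_s: 15.9
ee_pos: [0.5343, 0.2706, 0.2094]
eef_rot: [-3.141, 0.0, 1.798]
force: [0.5, -0.1, -4.0]
grip_width: 0.014
grip_force: 20.0
```

```bash
python3 - <<'E'
from pose import *
A=now();B=T([.594,-.357,A[2,3]],[np.pi,0,1.8-1.02]);step(A,B,30);step(A,B,30,3)
cv2.imwrite("pics/s5.png",ctrl.camera("scene")[:,:,::-1]);crop("pics/s5.png","pics/c7.png",260,60,150,180,3)
E
```

```text
30 x [-0.0205, 0.0077, -0.0, -0.0, 0.0, 0.0339] mid [0.647, -0.057, 0.209] end [ 0.5938 -0.3556  0.2094] err mm [-0.2  1.4  0. ]
30 x [-0.021, 0.008, -0.0, -0.0, 0.0, 0.034] mid [0.651, -0.065, 0.209] end [ 0.5974 -0.3716  0.2094] err mm [  3.4 -14.6   0. ]
```

View pics/c7.png

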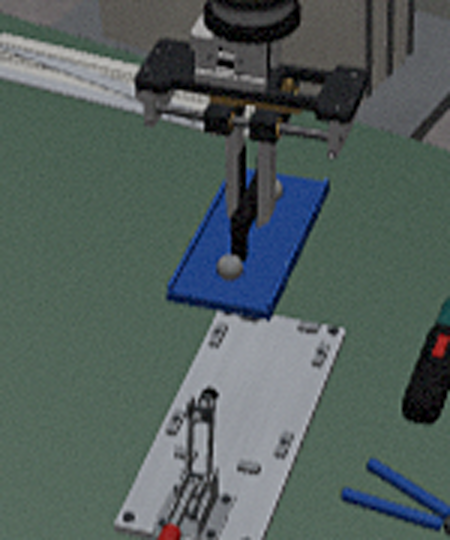

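The tray is held level with both balls seated (visible ball at crop (230,266)), clear of the nest, and the clamp is up. I'll carry it round in a smooth arc.

jog_arm(motion=[[-0.004,0.0015,0,0,0,0.007,-1],[-0.008,0.003,0,0,0,0.0135,-1],[-0.0125,0.0045,0,0,0,0.0205,-1],[-0.0165,0.006,0,0,0,0.027,-1],[-0.0205,0.0077,0,0,0,0.034,-1]])

```text
time_s: 16.45
ee_pos: [0.5689, 0.2131, 0.2094]
eef_rot: [-3.142, 0.0, 1.693]
force: [0.6, 0.4, -3.5]
grip_width: 0.0134
grip_force: 20.0
```

jog_arm(motion=[[-0.0205,0.0077,0,0,0,0.034,-1],[-0.0205,0.0077,0,0,0,0.034,-1],[-0.0205,0.0077,0,0,0,0.034,-1],[-0.0205,0.0077,0,0,0,0.034,-1],[-0.0205,0.0077,0,0,0,0.034,-1]])

```text
time_s: 16.95
ee_pos: [0.6131, 0.1121, 0.2093]
eef_rot: [-3.142, 0.0, 1.522]
force: [0.4, 1.7, -3.6]
grip_width: 0.0135
grip_force: 20.0
```

jog_arm(motion=[[-0.0205,0.0077,0,0,0,0.034,-1],[-0.0205,0.0077,0,0,0,0.034,-1],[-0.0205,0.0077,0,0,0,0.034,-1],[-0.0205,0.0077,0,0,0,0.034,-1],[-0.0205,0.0077,0,0,0,0.034,-1]])

```text
time_s: 17.45
ee_pos: [0.6393, 0.0059, 0.2093]
eef_rot: [-3.141, 0.0, 1.352]
force: [0.5, 0.3, -4.2]
grip_width: 0.014
grip_force: 20.0
```

jog_arm(motion=[[-0.0205,0.0077,0,0,0,0.034,-1],[-0.0205,0.0077,0,0,0,0.034,-1],[-0.0205,0.0077,0,0,0,0.034,-1],[-0.0205,0.0077,0,0,0,0.034,-1],[-0.0205,0.0077,0,0,0,0.034,-1]])

```text
time_s: 17.95
ee_pos: [0.6472, -0.1032, 0.2092]
eef_rot: [-3.141, 0.0, 1.182]
force: [0.8, -0.3, -3.0]
grip_width: 0.0133
grip_force: 20.0
```

jog_arm(motion=[[-0.0205,0.0077,0,0,0,0.034,-1],[-0.0205,0.0077,0,0,0,0.034,-1],[-0.0205,0.0077,0,0,0,0.034,-1],[-0.0205,0.0077,0,0,0,0.034,-1],[-0.0205,0.0077,0,0,0,0.034,-1]])

```text
time_s: 18.45
ee_pos: [0.6366, -0.212, 0.2092]
eef_rot: [-3.141, 0.0, 1.012]
force: [-0.3, 0.3, -3.3]
grip_width: 0.0137
grip_force: 20.0
```

jog_arm(motion=[[-0.0205,0.0077,0,0,0,0.034,-1],[-0.0205,0.0077,0,0,0,0.034,-1],[-0.0205,0.0077,0,0,0,0.034,-1],[-0.0205,0.0077,0,0,0,0.034,-1],[-0.0205,0.0077,0,0,0,0.034,-1]])

```text
time_s: 18.95
ee_pos: [0.6076, -0.3175, 0.2091]
eef_rot: [-3.141, 0.0, 0.842]
force: [0.3, -0.2, -3.5]
grip_width: 0.0138
grip_force: 20.0
```

jog_arm(motion=[[-0.0165,0.006,0,0,0,0.027,-1],[-0.0125,0.0045,0,0,0,0.0205,-1],[-0.008,0.003,0,0,0,0.0135,-1],[-0.004,0.0015,0,0,0,0.007,-1],[0,0,0,0,0,0,-1]])

```text
time_s: 19.45
ee_pos: [0.5917, -0.3555, 0.2094]
eef_rot: [-3.142, -0.0, 0.778]
force: [0.0, -0.2, -3.7]
grip_width: 0.0136
grip_force: 20.0
```

```bash
python3 - <<'E'
from pose import *
A=now();B=T([.594,-.357,.145],[np.pi,0,ctrl.get_obs()["eef_rot"][2]]);step(A,B,1)
E
```

```text
1 x [0.0006, 0.0027, 0.0644, -0.0, -0.0, 0.0] mid [0.594, -0.357, 0.145] end [ 0.594 -0.357  0.145] err mm [-0.  0.  0.]
```

jog_arm(motion=[[0,0.001,0.003,0,0,0,-1],[0,0.001,0.006,0,0,0,-1],[0,0.001,0.009,0,0,0,-1],[0,0,0.01,0,0,0,-1],[0,0,0.01,0,0,0,-1]])

```text
time_s: 19.95
ee_pos: [0.5937, -0.3573, 0.1701]
eef_rot: [-3.141, 0.0, 0.778]
force: [-0.6, 0.1, -4.3]
grip_width: 0.0144
grip_force: 20.0
```

jog_arm(motion=[[0,0,0.01,0,0,0,-1],[0,0,0.008,0,0,0,-1],[0,0,0.005,0,0,0,-1],[0,0,0.003,0,0,0,-1],[0,0,0,0,0,0,-1]])

```text
time_s: 20.45
ee_pos: [0.5938, -0.3575, 0.1452]
eef_rot: [-3.141, 0.0, 0.778]
force: [0.3, -0.7, -3.7]
grip_width: 0.0139
grip_force: 20.0
```

jog_arm(motion=[[0,0,0,0,0,0,-1],[0,0,0,0,0,0,-1],[0,0,0,0,0,0,-1],[0,0,0,0,0,0,-1],[0,0,0,0,0,0,-1]])

```text
time_s: 20.95
ee_pos: [0.5938, -0.3575, 0.1455]
eef_rot: [3.141, -0.0, 0.778]
force: [-0.6, 0.3, -4.5]
grip_width: 0.0135
grip_force: 20.0
```

```bash
python3 - <<'E'
from pose import *
cv2.imwrite("pics/s6.png",ctrl.camera("scene")[:,:,::-1])
o=ctrl.get_obs();print(o["ee_pos"],o["eef_rot"],o["moment"],abs(o["joint_vel"]).max())
E
```

```text
[ 0.59383878 -0.35750604  0.14551501] [3.14149531e+00 5.24164391e-07 7.77788544e-01] [-0.04255531  0.00121026 -0.06273273] 0.0036826611895932767
```

View pics/s6.png

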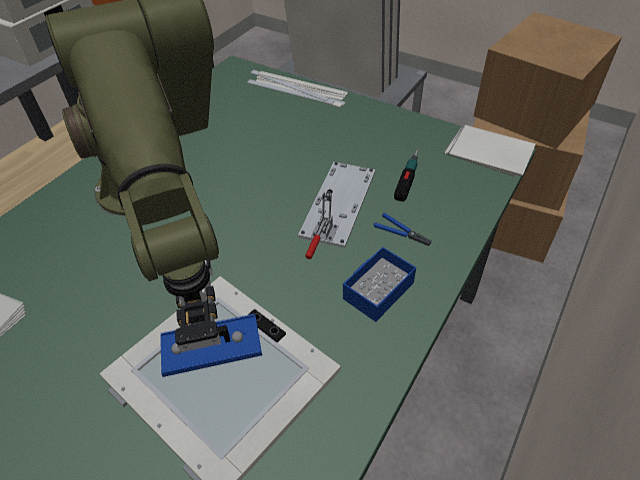

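The tray is level over the window, with the balls seen at (177,348) and (237,336). The clamp is still open, and the bin, pliers and screwdriver have not moved. Handing in.

```bash
python3 -c "
from station import ctrl
print(ctrl.hand_in())"
```

```text
the job is handed in; nothing more can be done
None
```

I threw the clamp fully open and handed the job in at about 21 s, with the gripper holding the tray level and still about 10 cm above the middle of the window, both balls in their pockets; the hand-in returned no verdict.

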